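# Feel the press plungers' ends in the test bore and rack them all chamfer down

## Task

The two steel press plungers lying on the grey rest have one chamfered end and one square end. One plunger at a time, gently push an end into the bore of the sloping steel test block to feel which end it is (a chamfered end goes in a little way, a square end stops at the face), then lay that plunger in a free place of the white sloping rack, chamfered end down and pushed fully home into the hole of the lower plate, and let go before you fetch the other. Finish with both racked alike, do not ram or drop them, and leave the jar, the beaker and the tin alone.

Things in the scene. Friction and masses are not known exactly. Their poses are not given: they have to be found in the camera images.
- plunger_1: Steel rod, 30 mm diameter, 120 mm long, about 0.62 kg, lying level on the rest. One end is square, the full 30 mm; the other is chamfered at 45 degrees, from 30 to 8 mm diameter over its last 11 mm. Origin at mid-length on the axis, between two dark bands; x along the rod. The frame does not tell which end is chamfered (+x or -x, and the two plungers may differ): it must be felt.
- plunger_2: Steel rod, 30 mm diameter, 120 mm long, about 0.62 kg, lying level on the rest. One end is square, the full 30 mm; the other is chamfered at 45 degrees, from 30 to 8 mm diameter over its last 11 mm. Origin at mid-length on the axis, between two dark bands; x along the rod. The frame does not tell which end is chamfered (+x or -x, and the two plungers may differ): it must be felt.
- rest: Fixed grey rest, 130 x 150 mm. Origin at the centre of its underside on the bench, x along the plungers, z up. The plungers lie 80 mm apart (y = -40 and +40 mm, x about 0), axes 42 mm above the bench, in V notches 9 mm thick at x = -42 and +42 mm. Between the notches there is only a 10 mm base plate below them: room for fingers.
- gauge: Fixed base of the test block, 120 x 90 mm, 12 mm thick; origin at the centre of its underside. It carries a leaning steel plate 20 mm thick, 70 mm wide, with a round 27 mm bore right through it, reaching 24 mm above and 46 mm below the bore axis. In front of the plate's face nothing stands on the base.
- gauge_bed: The bore. Origin at the centre of its mouth on the plate's face, 62 mm above the bench. x points out of the bore, up a slope of 35 degrees from level; y is level; z square to both, leaning up. A plunger along x, chamfered end first, goes in 9.5 mm until its taper meets the rim (plunger origin at x = 50.5 mm); a square end stops on the face (origin at x = 60 mm).
- rack: Fixed base plate of the white sloping rack, 175 x 190 mm, 10 mm thick; origin at the centre of its underside. Its bed has two places alike. At the lower end a plate 180 mm wide, 12 mm thick, square to the slope, has two round 27 mm holes right through, 90 mm apart, and reaches 22 mm above their axes. Friction may keep a released plunger from sliding down by itself.
- rack_bed: Bed of the rack. Origin on the lower plate's upper face midway between the holes, 62 mm above the bench. x up the slope (35 degrees from level), y level, z square to the bed. Holes at y = -45 and 45 mm, z = 0. V notches 9 mm thick at x = 16 and 98 mm, open to +z, carry a plunger at z = 0; deck at z = -37 mm. Plunger origin when home: x = 50.5 mm; wrong end down: 60 mm.
- place_a (a point): Centre of the hole of the rack's place at y = -45 mm of the rack bed, on the plate's upper face.
- place_b (a point): Centre of the hole of the rack's place at y = +45 mm of the rack bed, on the plate's upper face.
- jar: Bystander: closed jar with a pink cap, 60 mm diameter, 80 mm tall, loose; origin at the centre of its underside.
- beaker: Bystander: glass beaker, 70 mm diameter, 90 mm tall, loose; origin at the centre of its underside.
- tin: Bystander: metal tin, 70 mm diameter, 60 mm tall, loose; origin at the centre of its underside.

How it is judged (in metres and radians):
On the way, in this order (a step that is already met when the one before it is completed fails the run):
1. an end of one plunger is pressed into or against the mouth of the test bore, in line with it, the other plunger still lying on the rest (((x of plunger_1 in the frame of gauge_bed between 0.044 and 0.0645 m and y of plunger_1 in the frame of gauge_bed between -0.009 and 0.009 m and z of plunger_1 in the frame of gauge_bed between -0.009 and 0.009 m and angle between the x axis of plunger_1 and the x axis of gauge_bed, either way round below 0.2 rad and contact force between plunger_1 and gauge_bed above 1 N and distance of plunger_2 from where it was at the start of the episode below 0.03 m) or (x of plunger_2 in the frame of gauge_bed between 0.044 and 0.0645 m and y of plunger_2 in the frame of gauge_bed between -0.009 and 0.009 m and z of plunger_2 in the frame of gauge_bed between -0.009 and 0.009 m and angle between the x axis of plunger_2 and the x axis of gauge_bed, either way round below 0.2 rad and contact force between plunger_2 and gauge_bed above 1 N and distance of plunger_1 from where it was at the start of the episode below 0.03 m))), for 0.05 s.
2. that plunger lies home in a rack place, chamfered end in the hole, let go, the other still lying on the rest (((((x of plunger_1 in the frame of rack_bed between 0.046 and 0.0555 m and y of plunger_1 in the frame of rack_bed between -0.051 and -0.039 m and z of plunger_1 in the frame of rack_bed between -0.006 and 0.006 m and angle between the x axis of plunger_1 and the x axis of rack_bed, either way round below 0.1 rad and linear speed of plunger_1 below 0.02 m/s and contact force between the fingers and plunger_1 below 0.1 N) or (x of plunger_1 in the frame of rack_bed between 0.046 and 0.0555 m and y of plunger_1 in the frame of rack_bed between 0.039 and 0.051 m and z of plunger_1 in the frame of rack_bed between -0.006 and 0.006 m and angle between the x axis of plunger_1 and the x axis of rack_bed, either way round below 0.1 rad and linear speed of plunger_1 below 0.02 m/s and contact force between the fingers and plunger_1 below 0.1 N)) and distance of plunger_2 from where it was at the start of the episode below 0.03 m) or (((x of plunger_2 in the frame of rack_bed between 0.046 and 0.0555 m and y of plunger_2 in the frame of rack_bed between -0.051 and -0.039 m and z of plunger_2 in the frame of rack_bed between -0.006 and 0.006 m and angle between the x axis of plunger_2 and the x axis of rack_bed, either way round below 0.1 rad and linear speed of plunger_2 below 0.02 m/s and contact force between the fingers and plunger_2 below 0.1 N) or (x of plunger_2 in the frame of rack_bed between 0.046 and 0.0555 m and y of plunger_2 in the frame of rack_bed between 0.039 and 0.051 m and z of plunger_2 in the frame of rack_bed between -0.006 and 0.006 m and angle between the x axis of plunger_2 and the x axis of rack_bed, either way round below 0.1 rad and linear speed of plunger_2 below 0.02 m/s and contact force between the fingers and plunger_2 below 0.1 N)) and distance of plunger_1 from where it was at the start of the episode below 0.03 m))), for 0.2 s.
3. with the first one racked, an end of the other plunger is pressed into or against the mouth of the test bore (((((x of plunger_1 in the frame of rack_bed between 0.046 and 0.0555 m and y of plunger_1 in the frame of rack_bed between -0.051 and -0.039 m and z of plunger_1 in the frame of rack_bed between -0.006 and 0.006 m and angle between the x axis of plunger_1 and the x axis of rack_bed, either way round below 0.1 rad and linear speed of plunger_1 below 0.02 m/s and contact force between the fingers and plunger_1 below 0.1 N) or (x of plunger_1 in the frame of rack_bed between 0.046 and 0.0555 m and y of plunger_1 in the frame of rack_bed between 0.039 and 0.051 m and z of plunger_1 in the frame of rack_bed between -0.006 and 0.006 m and angle between the x axis of plunger_1 and the x axis of rack_bed, either way round below 0.1 rad and linear speed of plunger_1 below 0.02 m/s and contact force between the fingers and plunger_1 below 0.1 N)) and x of plunger_2 in the frame of gauge_bed between 0.044 and 0.0645 m and y of plunger_2 in the frame of gauge_bed between -0.009 and 0.009 m and z of plunger_2 in the frame of gauge_bed between -0.009 and 0.009 m and angle between the x axis of plunger_2 and the x axis of gauge_bed, either way round below 0.2 rad and contact force between plunger_2 and gauge_bed above 1 N) or (((x of plunger_2 in the frame of rack_bed between 0.046 and 0.0555 m and y of plunger_2 in the frame of rack_bed between -0.051 and -0.039 m and z of plunger_2 in the frame of rack_bed between -0.006 and 0.006 m and angle between the x axis of plunger_2 and the x axis of rack_bed, either way round below 0.1 rad and linear speed of plunger_2 below 0.02 m/s and contact force between the fingers and plunger_2 below 0.1 N) or (x of plunger_2 in the frame of rack_bed between 0.046 and 0.0555 m and y of plunger_2 in the frame of rack_bed between 0.039 and 0.051 m and z of plunger_2 in the frame of rack_bed between -0.006 and 0.006 m and angle between the x axis of plunger_2 and the x axis of rack_bed, either way round below 0.1 rad and linear speed of plunger_2 below 0.02 m/s and contact force between the fingers and plunger_2 below 0.1 N)) and x of plunger_1 in the frame of gauge_bed between 0.044 and 0.0645 m and y of plunger_1 in the frame of gauge_bed between -0.009 and 0.009 m and z of plunger_1 in the frame of gauge_bed between -0.009 and 0.009 m and angle between the x axis of plunger_1 and the x axis of gauge_bed, either way round below 0.2 rad and contact force between plunger_1 and gauge_bed above 1 N))), for 0.05 s.
At the end, for the whole second after the job is handed in: Each plunger lies at rest, let go, in its own place of the rack, chamfered end in the hole of the lower plate and fully home: its middle 46 to 55.5 mm up the slope from the plate's face, within 6 mm of the place's axis and within 0.1 rad of its direction (((x of plunger_1 in the frame of rack_bed between 0.046 and 0.0555 m and y of plunger_1 in the frame of rack_bed between -0.051 and -0.039 m and z of plunger_1 in the frame of rack_bed between -0.006 and 0.006 m and angle between the x axis of each of plunger_1, plunger_2 and the x axis of rack_bed, either way round below 0.1 rad and linear speed of each of plunger_1, plunger_2 below 0.02 m/s and contact force between the fingers and plunger_1 below 0.1 N and x of plunger_2 in the frame of rack_bed between 0.046 and 0.0555 m and y of plunger_2 in the frame of rack_bed between 0.039 and 0.051 m and z of plunger_2 in the frame of rack_bed between -0.006 and 0.006 m and contact force between the fingers and plunger_2 below 0.1 N) or (x of plunger_1 in the frame of rack_bed between 0.046 and 0.0555 m and y of plunger_1 in the frame of rack_bed between 0.039 and 0.051 m and z of plunger_1 in the frame of rack_bed between -0.006 and 0.006 m and angle between the x axis of each of plunger_1, plunger_2 and the x axis of rack_bed, either way round below 0.1 rad and linear speed of each of plunger_1, plunger_2 below 0.02 m/s and contact force between the fingers and plunger_1 below 0.1 N and x of plunger_2 in the frame of rack_bed between 0.046 and 0.0555 m and y of plunger_2 in the frame of rack_bed between -0.051 and -0.039 m and z of plunger_2 in the frame of rack_bed between -0.006 and 0.006 m and contact force between the fingers and plunger_2 below 0.1 N))); the robot touches nothing.
It fails at once if the jar is pushed away (more than 30 mm) or knocked over (distance of jar from where it was at the start of the episode above 0.03 m or angle between jar's own z axis and vertical above 0.4 rad).
It fails at once if the beaker is pushed away (more than 30 mm) or knocked over (distance of beaker from where it was at the start of the episode above 0.03 m or angle between beaker's own z axis and vertical above 0.4 rad).
It fails at once if the tin is pushed away (more than 30 mm) or knocked over (distance of tin from where it was at the start of the episode above 0.03 m or angle between tin's own z axis and vertical above 0.4 rad).
It fails at once if a plunger is rammed (more than 60 N) into the test block or the rack (contact force between any of plunger_1, plunger_2 and gauge_bed above 60 N or contact force between any of plunger_1, plunger_2 and rack_bed above 60 N).
It fails at once if a plunger is dropped or thrown (faster than 1.2 m/s) (linear speed of any of plunger_1, plunger_2 above 1.2 m/s).
It also fails if it takes over 72 s, if anything falls off the work surface, if the arm or the gripper's body presses on something with over 40 N, if the wrist force passes 120 N, or if a joint passes its speed limit or range.

## Robot

A 6-joint arm with a two-finger parallel gripper is mounted at the origin on the work surface. World frame = base frame: x ahead of the robot, y to its left, z up, the work surface at z = 0. Lengths are in m, angles in degrees, forces in N, time in s.
With the tool pointing down it reaches from about 0.375 to 0.9 m from the base axis. Payload 3.1 kg.
Tool frame: the origin (TCP) lies midway between the tips of the shut fingers; the grasp point (between the pads) lies 19 mm behind it; z points along the fingers, y is the line along which they close (so a half turn about z gives the same grasp; the last joint's range is limited). The gripper opens to 87 mm and grips with 3 to 60 N. Pads are 19 mm wide; open, the fingers measure 117 mm over their backs; the gripper's body (75 mm by 190 mm) begins 51 mm behind the grasp point.
Start: joints at [-79.441, 30.224, 82.088, -0, 67.689, -10.227], TCP at [0.222, -0.584, 0.223] pointing down, gripper open.
Joint ranges: [-176.69, 176.69], [-43.24, 126.21], [12.49, 139.97], [-82, 262], [0, 151.66], [-163.58, 163.58]. Speed limits (degrees/s): [159.86, 159.86, 180, 180, 180, 180].

## Interface

Orientations are given as a 3x3 rotation matrix whose columns are the frame's x, y, z axes.
In Python, from rig import bot gives the robot as it stands.
- The arm moves only by the shell command python3 steer.py 'ROWS'. ROWS is rows parted by semicolons, their numbers by spaces, 1 to 20 of them, each of 7 numbers: dx, dy, dz in m, then a rotation vector rx, ry, rz in degrees, then the opening from 0.0 (shut) to 1.0 (fully open); each row is the pose to reach, as a shift and turn from the pose commanded when the command began, along the tool's axes at that moment; what a row does not reach only later rows make up. A row lasts 1/10 s, in which the tool goes at most 0.05 m and 8.59 degrees, less where a joint would pass 70% of its speed; a pose out of reach is approached as far as the arm can. The fingers move at their own pace and stop on an object; the grip force is fixed at half the most. Time passes only in rows, so rows that do not move let the fingers close. It prints the time, the measured TCP pose, the force, the opening and the grip force at its end.
- bot.read_state(): the state, without advancing time (a new reading comes with each control period).
- bot.capture(name): name is "scene" or "top"; returns a dict with "color" (480x640x3 uint8, red, green, blue), "K" (3x3 intrinsics, pixels), "D" ([k1, k2, p1, p2, k3] as OpenCV has them; the pictures are not rectified), "view" (4x4, takes a point from world to camera coordinates). Camera axes: x right, y up, looking along -z (the intrinsics and any distortion apply to the point x, -y, -z); pixel columns grow to the right and rows downward; lengths in m; the calibration is good to about 2 mm. A picture is of the moment at which its call begins. There is no depth.
- bot.hand_in(): hands the job in; it is judged then, once.
The state is a dict: "time_s": time; "joint_positions": joint angles; "qvel": joint speeds; "tau": joint torques, N m; "position": TCP position; "tcp_rot": TCP orientation; "force": force on the tool from outside, world axes, zero at the start; "moment": the same for the moment, N m; "opening": opening from 0.0 (shut) to 1.0 (fully open); "grasp_force": force on a finger pad.
Only numpy, scipy, OpenCV 4.12 (cv2) and the standard library are available. Lean on these libraries where they do the work, as an engineer would, in place of code of your own. Each camera call takes 0.05 s, during which the arm holds its last target. There are 200 camera calls.

## Working session

There is one attempt and no reset: what is moved stays moved. The work goes in short steps, Python scripts to look and compute and a shell command to move; the robot and the scene stay as the last step left them, time stands still between calls to the robot, and variables do not carry over. Pictures are saved under pics/ and viewed, at most 11 in all, crops included, and the job is handed in when it is done.

```bash
ls; mkdir -p pics; python3 - <<'E'
from rig import bot
import cv2,numpy as np
for n in("scene","top"):
    c=bot.capture(n); cv2.imwrite(f"pics/{n}0.png",c["color"][:,:,::-1]); np.savez(f"{n}0.npz",**c)
    V=np.array(c["view"]);print(n,np.array(c["K"]).round(1).tolist(),np.round(c["D"],3),(-V[:3,:3].T@V[:3,3]).round(3),V[:3,:3].round(3).tolist())
s=bot.read_state();print(s)
E
```

```text
pics
rig.py
steer.py
scene [[473.9, 0.0, 324.3], [0.0, 473.9, 228.3], [0.0, 0.0, 1.0]] [-0.097  0.     0.     0.     0.   ] [0.873 0.416 0.75 ] [[-0.838, 0.545, -0.015], [-0.454, -0.681, 0.575], [0.303, 0.489, 0.818]]
top [[452.7, 0.0, 322.9], [0.0, 452.7, 241.4], [0.0, 0.0, 1.0]] [-0.108  0.     0.     0.     0.   ] [0.542 0.049 1.054] [[0.01, -1.0, 0.013], [0.997, 0.011, 0.076], [-0.076, 0.012, 0.997]]
{'time_s': 0.1, 'joint_positions': array([-7.94397788e+01,  3.02732557e+01,  8.21476285e+01, -1.42791496e-03,
        6.76902711e+01, -1.02262761e+01]), 'qvel': array([-0.00589702, -0.06079804, -0.07773293,  0.04148552, -0.13968434,
       -0.00393281]), 'tau': array([-6.19551811e-04, -4.40985632e+01, -1.77151304e+01,  6.33576256e-02,
        5.34293067e-02, -4.21816480e-05]), 'position': array([ 0.22171424, -0.58365648,  0.22168147]), 'tcp_rot': array([[ 9.34906033e-01,  3.54895149e-01, -3.78211984e-04],
       [ 3.54895205e-01, -9.34904152e-01,  1.90294083e-03],
       [ 3.21752516e-04, -1.91329648e-03, -9.99998118e-01]]), 'force': array([-0.14267446, -0.86726468, -0.16476633]), 'moment': array([ 0.02150433, -0.00298477, -0.05398184]), 'grasp_force': 0.0, 'opening': 1.0004856895666359}
```

View pics/scene0.png

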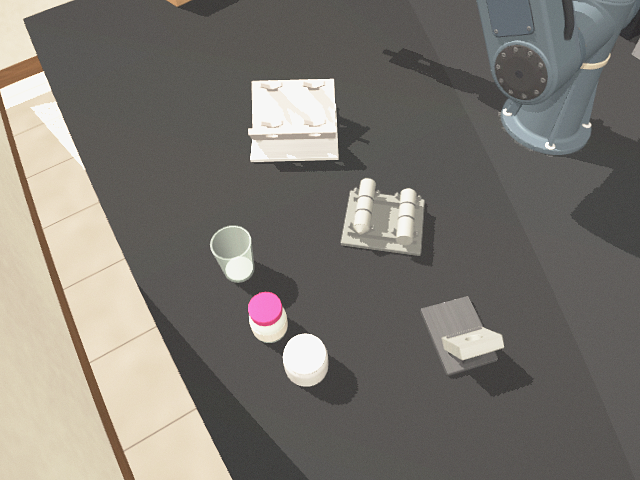

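View pics/top0.png

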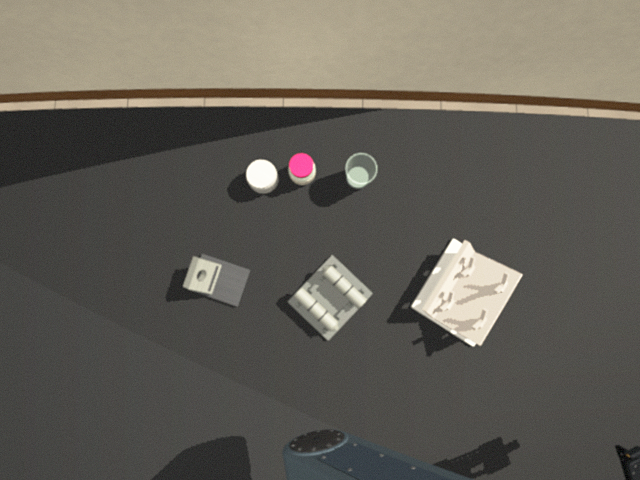

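The scene view shows the rack at (293,120), the rest with its two rods at (385,215), and the test block at (465,340). The top view shows the block at (215,280) with its bore at (202,275), the rest at (330,298), and the rack at (467,293). Tin, jar and beaker stand beyond them, at x further from the robot. Next I'll make enlarged crops.

```bash
python3 - <<'E'
import cv2,numpy as np
T=cv2.imread("pics/top0.png");S=cv2.imread("pics/scene0.png")
def tile(I,x,y,w,h,k):
    c=cv2.resize(I[y:y+h,x:x+w],None,fx=k,fy=k,interpolation=cv2.INTER_CUBIC)
    for i in range(0,w,10):
        if (x+i)%10==0: cv2.putText(c,str(x+i),(i*k,8),0,.3,(0,255,255));cv2.line(c,(i*k,10),(i*k,14),(0,255,255))
    for i in range(0,h,10): cv2.putText(c,str(y+i),(0,i*k+4),0,.3,(0,255,255))
    return c
a=np.hstack([tile(T,180,240,80,100,5),tile(T,280,250,100,100,4)])
b=np.hstack([tile(S,420,290,100,100,4),tile(S,330,170,100,100,4)])
def fit(*t):
    h=min(x.shape[0] for x in t);return np.hstack([x[:h] for x in t])
cv2.imwrite("pics/m1.png",fit(tile(T,180,245,80,75,5),tile(S,420,290,90,90,4)))
cv2.imwrite("pics/m2.png",fit(tile(T,280,250,100,100,4),tile(S,330,170,100,100,4)))
cv2.imwrite("pics/m3.png",fit(tile(T,400,230,130,130,3),tile(S,240,70,110,110,3)))
E
```

```text
Traceback (most recent call last):
ValueError: all the input array dimensions except for the concatenation axis must match exactly, but along dimension 0, the array at index 0 has size 500 and the array at index 1 has size 400
```

```bash
python3 - <<'E'
import cv2,numpy as np
T=cv2.imread("pics/top0.png");S=cv2.imread("pics/scene0.png")
def tile(I,x,y,w,h,k):
    c=cv2.resize(I[y:y+h,x:x+w],None,fx=k,fy=k,interpolation=cv2.INTER_CUBIC)
    for i in range(0,w,10): cv2.putText(c,str(x+i),(i*k,8),0,.3,(0,255,255));cv2.line(c,(i*k,10),(i*k,14),(0,255,255))
    for i in range(0,h,10): cv2.putText(c,str(y+i),(0,i*k+4),0,.3,(0,255,255))
    return c
def fit(*t):
    h=min(x.shape[0] for x in t);return np.hstack([x[:h] for x in t])
cv2.imwrite("pics/m1.png",fit(tile(T,180,245,80,75,5),tile(S,420,290,100,90,4)))
cv2.imwrite("pics/m2.png",fit(tile(T,280,250,100,100,4),tile(S,330,170,100,100,4)))
cv2.imwrite("pics/m3.png",fit(tile(T,400,230,130,130,3),tile(S,240,70,110,110,3)))
E
```

```text
(no output)
```

View pics/m1.png

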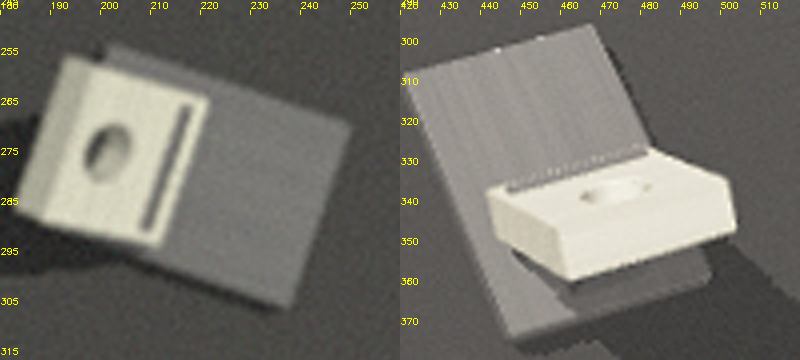

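View pics/m2.png

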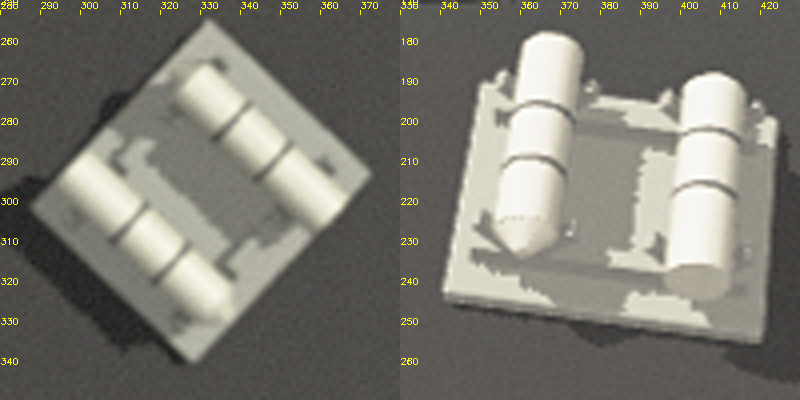

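View pics/m3.png

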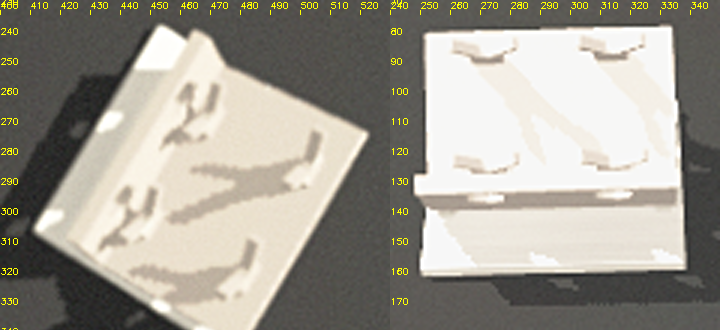

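Block crops: the bore ellipse is at about (200,275) in top and (473,337) in scene; its face looks right/down in the top picture. Rest crops: the dark bands are clear. In scene the left rod's near end at (360,232) looks chamfered and the right rod's near end at (402,240) looks square, though this still has to be felt. Rack crops: the lower plate is at the left in top and at row ~132 in scene, but it's washed out, so I'll stretch the contrast.

```bash
cat > h.py <<'E'
import numpy as np,cv2
C={n:dict(np.load(f"{n}0.npz")) for n in("scene","top")}
def ray(n,p):
    c=C[n];u=cv2.undistortPoints(np.array([[p]],float),c["K"],c["D"])[0,0]
    R=c["view"][:3,:3];return -R.T@c["view"][:3,3],R.T@np.array([u[0],-u[1],-1.])
def plane(n,p,z):
    o,d=ray(n,p);return o+d*(z-o[2])/d[2]
def tri(pt,ps):
    A=[];b=[]
    (o1,d1),(o2,d2)=ray("top",pt),ray("scene",ps)
    t=np.linalg.lstsq(np.c_[d1,-d2],o2-o1,rcond=None)[0]
    a,b=o1+d1*t[0],o2+d2*t[1];return (a+b)/2,np.linalg.norm(a-b)
def proj(n,X):
    c=C[n];q=c["view"][:3,:3]@np.asarray(X,float)+c["view"][:3,3]
    return cv2.projectPoints(np.array([[q[0],-q[1],-q[2]]]),np.zeros(3),np.zeros(3),c["K"],c["D"])[0].ravel()
E
python3 - <<'E'
import cv2,numpy as np
from h import *
def tile(n,x,y,w,h,k):
    g=C[n]["color"][y:y+h,x:x+w].astype(float).min(2); g=255*((g/255)**2.0 if n=="top" else np.clip((g-120)/135,0,1)**2)
    c=cv2.resize(cv2.cvtColor(g.astype(np.uint8),cv2.COLOR_GRAY2BGR),None,fx=k,fy=k,interpolation=cv2.INTER_CUBIC)
    for i in range(0,w,10): cv2.putText(c,str(x+i),(i*k,8),0,.3,(0,255,255));cv2.line(c,(i*k,10),(i*k,14),(0,255,255))
    for i in range(0,h,10): cv2.putText(c,str(y+i),(0,i*k+4),0,.3,(0,255,255))
    return c
a=tile("top",405,230,80,110,5);b=tile("scene",240,75,100,100,4)
b=cv2.copyMakeBorder(b,0,150,0,0,0);cv2.imwrite("pics/m4.png",np.hstack([a,b]))
# bands: dark spots on each rod; bore ellipse
for n,box in(("top",(285,255,90,85)),("scene",(335,172,90,75))):
    x,y,w,h=box;g=cv2.cvtColor(C[n]["color"],cv2.COLOR_RGB2GRAY)
    m=(g[y:y+h,x:x+w]>205).astype(np.uint8)
    k,_,st,ce=cv2.connectedComponentsWithStats(m,connectivity=4)
    for i in range(1,k):
        if st[i,4]>60: print(n,st[i,4],(ce[i]+[x,y]).round(1))
E
```

```text
top 107 [333.3 273.2]
top 101 [344.1 283.5]
top 151 [305.5 296.6]
top 146 [357.1 295.9]
top 102 [318.5 309. ]
top 123 [330.5 320.5]
scene 1028 [357.4 211.5]
scene 243 [401.4 196. ]
scene 645 [400.  220.6]
```

View pics/m4.png

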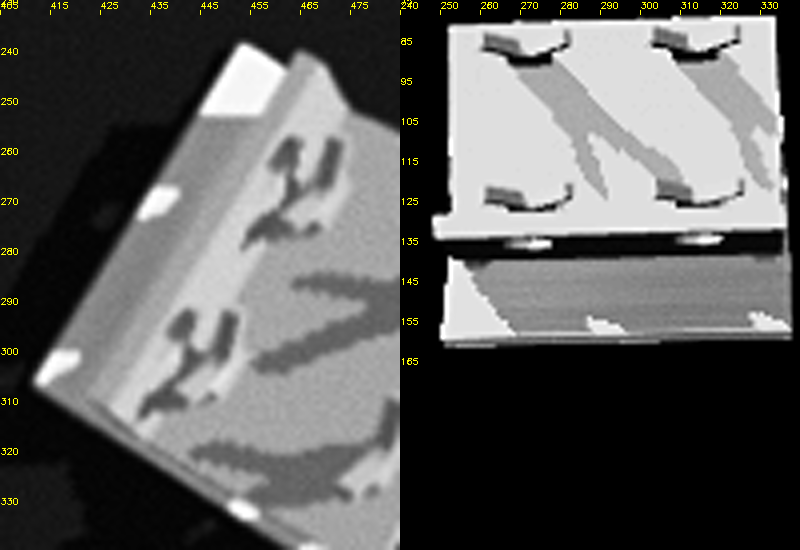

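The stretched crop shows the lower plate's top edge as a strip. In scene it runs from (248,129–135) to (336,126–133). In top it runs from near (459,245)/(465,240) to (424,310)/(431,316). The base front corners are at top (453,238),(412,306) and scene (251,158),(337,158). Now I'll triangulate.

```bash
python3 - <<'E'
from h import *
np.set_printoptions(precision=4,suppress=True)
g=lambda n:cv2.cvtColor(C[n]["color"],cv2.COLOR_RGB2GRAY)
def sp(n,p,w=3):
    return cv2.cornerSubPix(g(n),np.array([[p]],np.float32),(w,w),(-1,-1),(3,50,.01))[0,0]
def T(name,a,b,sub=False):
    if sub:a,b=sp("top",a),sp("scene",b)
    P,r=tri(a,b);print(name,a,b,P,"res %.4f"%r);return P
print("rods");
A=T("A",(344.6,283.8),(364,204.2));B=T("B",(318.5,309),(406.6,210.3))
print("A band1",T("a1",(338.7,278.3),(362.3,211.0)),T("a2",(350.5,289.5),(365.8,197.3)))
print("bore");T("bore",(201,275),(473,337.5))
for n,box in(("top",(193,266,16,18)),("scene",(462,331,24,13))):
    x,y,w,h=box;G=g(n)[y:y+h,x:x+w];print(n);print(G[::2,::2] if n=="x" else G)
print("gauge base corners")
for nm,a,b in(("right",(249,269.5),(421,308)),("rb",(237,306),(468,297))):T(nm,a,b,True)
print("rack base");c1=T("c1",(453,238.5),(251,158.5),True);c2=T("c2",(412,306.5),(337,158),True)
print("rack plate")
for nm,a,b in(("outer+",(459,245),(248,135)),("inner+",(465,240),(248,129)),("in/out+",(465,240),(248,135)),("outer-",(424,310),(336,133)),("inner-",(431,316),(336,126))):T(nm,a,b)
print("rest corners");[T(k,a,b,True) for k,a,b in (("n",(332,256),(341,244)),("e",(372,294),(350,190)),("s",(327,340),(425,199)),("w",(288,301),(420,255)))]
E
```

```text
rods
A (344.6, 283.8) (364, 204.2) [ 0.5222 -0.0104  0.0481] res 0.0054
B (318.5, 309) (406.6, 210.3) [0.4665 0.0469 0.0513] res 0.0053
a1 (338.7, 278.3) (362.3, 211.0) [0.5347 0.0025 0.0501] res 0.0042
a2 (350.5, 289.5) (365.8, 197.3) [ 0.5093 -0.0233  0.0466] res 0.0066
A band1 [0.5347 0.0025 0.0501] [ 0.5093 -0.0233  0.0466]
bore
bore (201, 275) (473, 337.5) [0.5397 0.304  0.0631] res 0.0006
top
[[164 168 173 191 205 207 210 212 213 210 206 208 206 213 208 212]
 [165 167 179 198 208 209 212 214 216 212 211 209 209 209 208 211]
 [170 169 184 198 208 210 211 213 210 208 206 208 210 212 205 210]
 [166 175 191 205 212 210 211 204 190 183 181 192 203 210 208 208]
 [168 180 201 203 211 202 185 162 140 131 140 149 179 201 208 211]
 [168 182 202 211 206 182 132  95 103 119 120 121 154 187 206 211]
 [175 195 200 208 192 141  87  71 104 128 129 127 138 178 206 213]
 [183 196 209 209 168 110  69  82 114 134 141 133 136 176 203 216]
 [192 204 207 194 143  79  79 113 142 150 150 145 145 181 203 212]
 [194 208 210 181 113  79  90 135 164 169 165 152 159 185 204 215]
 [197 209 214 177 109  81 12
[... 2136 characters left out ...]
] [ 0.4715 -0.169  -0.0001] res 0.0016
rack plate
outer+ (459, 245) (248, 135) [ 0.6179 -0.2678  0.0708] res 0.0150
inner+ (465, 240) (248, 129) [ 0.6215 -0.2716  0.0878] res 0.0003
in/out+ (465, 240) (248, 135) [ 0.6225 -0.278   0.0668] res 0.0014
outer- (424, 310) (336, 133) [ 0.4669 -0.1853  0.0624] res 0.0035
inner- (431, 316) (336, 126) [ 0.4547 -0.2015  0.063 ] res 0.0013
rest corners
n [331.6844 254.258 ] [339.9903 242.5684] [0.5911 0.016  0.008 ] res 0.0007
e [372.3765 292.8816] [349.7026 190.4867] [ 0.5028 -0.079   0.0061] res 0.0007
s [327.402  340.2148] [423.3616 198.9314] [0.3945 0.0237 0.0104] res 0.0004
w [287.0096 301.2841] [419.4365 255.2553] [0.4816 0.1179 0.0018] res 0.0003
```

```bash
python3 - <<'E'
from h import *
np.set_printoptions(precision=4,suppress=True,linewidth=200)
h=np.array([-.528,-.849,0]);yb=np.array([.849,-.528,0])
# top: profile along h-direction through points at z~.075; average over y shifts; coordinate = position along h of top ray hit on z=.0765
g={n:cv2.cvtColor(C[n]["color"],cv2.COLOR_RGB2GRAY).astype(np.float32) for n in C}
M=np.array([.5522,-.2192,0])
for n,s0,s1 in(("top",-10,50),("scene",-10,50)):
    print(n)
    for yy in(-.07,-.02,0,.02,.07):
        v=[]
        for s in range(s0,s1,2):
            p=proj(n,M+h*s/1000+yb*yy+[0,0,.0765]);v.append(cv2.getRectSubPix(g[n],(1,1),tuple(map(float,p)))[0,0])
        print(yy,np.array(v).astype(int))
# ends of strip along y in scene
for s in(.0,.01,.02,.03):
    for n in("top","scene"):
        print(n,s,[int(cv2.getRectSubPix(g[n],(1,1),tuple(map(float,proj(n,M+h*s+yb*y/1000+[0,0,.0765]))))[0,0]) for y in list(range(-104,-78,3))+list(range(80,106,3))])
E
```

```text
top
-0.07 [203 201 201 197 198 197 199 204 208 218 224 225 224 225 232 239 243 242 243 244 243 227 189 163 161 166 167 167 185 210]
-0.02 [200 199 199 196 197 198 197 202 207 218 224 225 225 225 230 238 243 243 243 243 243 243 243 243 243 239 232 230 230 229]
0 [254 254 249 227 204 198 200 204 210 217 224 227 226 226 231 238 242 243 244 244 241 232 234 241 243 237 229 225 225 225]
0.02 [206 206 204 202 202 202 204 208 212 219 224 226 225 225 229 238 242 243 243 244 242 231 206 171 166 170 174 178 187 200]
0.07 [254 253 253 253 253 253 253 254 254 248 234 225 224 225 229 236 242 243 243 242 242 243 243 243 242 238 232 229 227 228]
scene
-0.07 [158 158 159 160 157 160 172 216 239 249 248 247 247 247 247 246 246 247 247 247 232 219 228 229 229 230 236 244 246 247]
-0.02 [157 160 161 160 159 158 180 214 243 249 247 247 247 247 247 247 247 247 247 247 247 247 247 247 247 247 247 247 247 246]
0 [155 156 157 158 158 161 176 222 242 249 248 247 247 247 247 247 247 246 247 246 244 243 243 243 243 246 247 247 247 247]
0.02 [159 157 160 160 158 161 177 216 244 248 247 247 247 247 247 247 247 24
[... 213 characters left out ...]
, 199, 199, 197, 166, 77, 76, 83, 79, 80, 77, 81, 79]
scene 0.0 [61, 65, 61, 79, 204, 173, 155, 161, 162, 158, 152, 105, 88, 89, 89, 93, 90, 90]
top 0.01 [36, 72, 163, 203, 201, 216, 224, 225, 226, 217, 211, 224, 176, 96, 79, 78, 80, 82]
scene 0.01 [66, 64, 64, 79, 233, 249, 247, 248, 247, 247, 247, 251, 200, 84, 88, 90, 90, 90]
top 0.02 [36, 70, 161, 198, 189, 225, 239, 238, 239, 237, 238, 240, 211, 116, 83, 79, 79, 79]
scene 0.02 [84, 82, 69, 68, 237, 248, 247, 247, 247, 248, 247, 251, 253, 82, 89, 90, 90, 91]
top 0.03 [37, 75, 167, 196, 202, 232, 233, 221, 212, 245, 238, 166, 90, 76, 77, 78, 81, 78]
scene 0.03 [63, 65, 64, 61, 220, 240, 247, 247, 247, 241, 124, 87, 87, 89, 88, 92, 89, 88]
```

```bash
cat >> h.py <<'E'
from scipy.spatial.transform import Rotation as Ro
np.set_printoptions(precision=4,suppress=True,linewidth=200)
S35,C35=np.sin(np.radians(35)),np.cos(np.radians(35))
def bed(yaw):  # columns x,y,z ; yaw = heading of uphill direction
    a=np.radians(yaw);h=np.array([np.cos(a),np.sin(a),0]);u=np.array([0,0,1.])
    x=C35*h+S35*u;z=-S35*h+C35*u;return np.c_[x,np.cross(z,x),z]
RG,OG=bed(np.degrees(np.arctan2(-.948,-.317))),np.array([.540,.3035,.062])
RR,OR=bed(np.degrees(np.arctan2(-.849,-.528))),np.array([.5355,-.2443,.062])
def down(yaw):
    a=np.radians(yaw);x=np.array([np.cos(a),np.sin(a),0]);z=np.array([0,0,-1.]);return np.c_[x,np.cross(z,x),z]
def tool(RB): return np.c_[-RB[:,0],RB[:,1],-RB[:,2]]
def go(grasp,R):  # print delta to put the grasp point (19 mm behind TCP) there
    from rig import bot
    s=bot.read_state();R0=np.array(s["tcp_rot"]);p=np.asarray(grasp)+.019*R[:,2]
    d=R0.T@(p-s["position"]);w=Ro.from_matrix(R0.T@R).as_rotvec(degrees=True)
    print("t",s["time_s"],"d",d.round(4),"w",w.round(2),"rows",max(np.linalg.norm(d)/.05,np.linalg.norm(w)/8.59).round(1))
def inb(p,O,R): return R.T@(np.asarray(p)-O)
E
python3 - <<'E'
from h import *
print(plane("top",(344.6,283.8),.057),plane("scene",(364,204.2),.055),plane("top",(318.5,309),.057),plane("scene",(406.6,210.3),.055))
go([.5215,-.0085,.13],down(46.7))
E
```

```text
[ 0.5244 -0.0117  0.057 ] [ 0.5237 -0.0044  0.055 ] [0.4688 0.0451 0.057 ] [0.4667 0.0507 0.055 ]
t 0.1 d [ 0.4844 -0.4311  0.1117] w [ -0.1   -0.04 -25.91] rows 13.2
```

```bash
python3 steer.py '0.484 -0.431 0.0 -0.1 0 -25.9 1;0.484 -0.431 0.0 -0.1 0 -25.9 1;0.484 -0.431 0.0 -0.1 0 -25.9 1;0.484 -0.431 0.0 -0.1 0 -25.9 1;0.484 -0.431 0.0 -0.1 0 -25.9 1;0.484 -0.431 0.0 -0.1 0 -25.9 1;0.484 -0.431 0.0 -0.1 0 -25.9 1;0.484 -0.431 0.0 -0.1 0 -25.9 1;0.484 -0.431 0.0 -0.1 0 -25.9 1;0.484 -0.431 0.0 -0.1 0 -25.9 1;0.484 -0.431 0.0 -0.1 0 -25.9 1;0.484 -0.431 0.0 -0.1 0 -25.9 1;0.484 -0.431 0.0 -0.1 0 -25.9 1;0.484 -0.431 0.11 -0.1 0 -25.9 1;0.484 -0.431 0.11 -0.1 0 -25.9 1;0.484 -0.431 0.11 -0.1 0 -25.9 1;0.484 -0.431 0.11 -0.1 0 -25.9 1'
python3 - <<'E'
from h import *
go([.522,-.0085,.042],down(46.7))
from rig import bot;print(bot.read_state()["joint_positions"])
E
```

```text
time_s: 1.8
position: [0.5199, -0.0093, 0.111]
tcp_rot: [[0.686, 0.727, -0.004], [0.727, -0.686, -0.0], [-0.003, -0.003, -1.0]]
force: [-0.2, -0.2, 1.0]
opening: 0.998
grasp_force: 0.0
t 1.8 d [0.0023 0.0012 0.088 ] w [-0.16  0.17 -0.02] rows 1.8
[-13.312   31.9481 102.7627  -0.0942  45.514   30.0779]
```

```bash
python3 steer.py '0.002 0.001 0.04 0 0 0 1;0.002 0.001 0.07 0 0 0 1;0.002 0.001 0.088 0 0 0 1;0.002 0.001 0.088 0 0 0 1;0.002 0.001 0.088 0 0 0 0;0.002 0.001 0.088 0 0 0 0;0.002 0.001 0.088 0 0 0 0;0.002 0.001 0.088 0 0 0 0;0.002 0.001 0.088 0 0 0 0;0.002 0.001 0.088 0 0 0 0;0.002 0.001 0.088 0 0 0 0;0.002 0.001 0.088 0 0 0 0'
```

```text
time_s: 3.0
position: [0.5221, -0.0079, 0.0243]
tcp_rot: [[0.687, 0.727, -0.003], [0.727, -0.687, 0.001], [-0.001, -0.002, -1.0]]
force: [-2.9, 9.4, 3.3]
opening: 0.357
grasp_force: 4.2
```

```bash
python3 steer.py '0 0 0 0 0 0 0;0 0 0 0 0 0 0;0 0 0 0 0 0 0'; python3 steer.py '0 0 -0.015 0 0 0 0;0 0 -0.035 0 0 0 0;0 0 -0.06 0 0 0 0;0 0 -0.09 0 0 0 0;0 0 -0.09 0 0 0 0'
python3 - <<'E'
from h import *
go(OG+RG@[.085,0,0],tool(RG))
go(OG+RG@[.085,0,.03],tool(RG))
E
```

```text
time_s: 3.3
position: [0.5216, -0.0073, 0.0243]
tcp_rot: [[0.687, 0.727, -0.003], [0.727, -0.687, 0.001], [-0.001, -0.003, -1.0]]
force: [-1.9, 4.6, 1.9]
opening: 0.335
grasp_force: 30.0
time_s: 3.8
position: [0.5254, -0.0091, 0.1168]
tcp_rot: [[0.686, 0.728, 0.007], [0.728, -0.686, -0.003], [0.003, 0.007, -1.0]]
force: [1.3, -0.8, -5.9]
opening: 0.335
grasp_force: 30.0
t 3.8 d [ 0.1644 -0.1701  0.0209] w [ -7.17 -34.51 -24.16] rows 5.0
t 3.8 d [ 0.1801 -0.1772 -0.0037] w [ -7.17 -34.51 -24.16] rows 5.1
```

```bash
python3 steer.py '0.03 -0.03 -0.01 -1.2 -5.8 -4 0;0.06 -0.06 -0.01 -2.4 -11.5 -8 0;0.09 -0.09 -0.01 -3.6 -17.2 -12 0;0.12 -0.12 -0.005 -4.8 -23 -16 0;0.15 -0.148 -0.004 -6 -28.8 -20 0;0.18 -0.177 -0.004 -7.2 -34.5 -24.2 0;0.18 -0.177 -0.004 -7.2 -34.5 -24.2 0;0.18 -0.177 -0.004 -7.2 -34.5 -24.2 0;0.18 -0.177 -0.004 -7.2 -34.5 -24.2 0'
python3 - <<'E'
from h import *
go(OG+RG@[.075,0,0],tool(RG))
from rig import bot;s=bot.read_state();print(s["joint_positions"])
for n in("scene","top"):
    c=bot.capture(n);cv2.imwrite(f"pics/g_{n}.png",c["color"][:,:,::-1])
a=cv2.imread("pics/g_top.png")[220:340,150:310];b=cv2.imread("pics/g_scene.png")[270:390,380:540]
cv2.imwrite("pics/g1.png",cv2.resize(np.hstack([a,b]),None,fx=2.5,fy=2.5,interpolation=2))
E
```

```text
time_s: 4.7
position: [0.5173, 0.2428, 0.1164]
tcp_rot: [[0.255, 0.948, -0.188], [0.777, -0.317, -0.543], [-0.575, -0.008, -0.818]]
force: [-0.6, 0.0, -5.5]
opening: 0.338
grasp_force: 30.0
t 4.7 d [0.0093 0.0024 0.0263] w [-0.36  0.1   0.27] rows 0.6
[ 26.3575  47.004   75.9726 -23.9084  84.1797  52.9628]
```

View pics/g1.png

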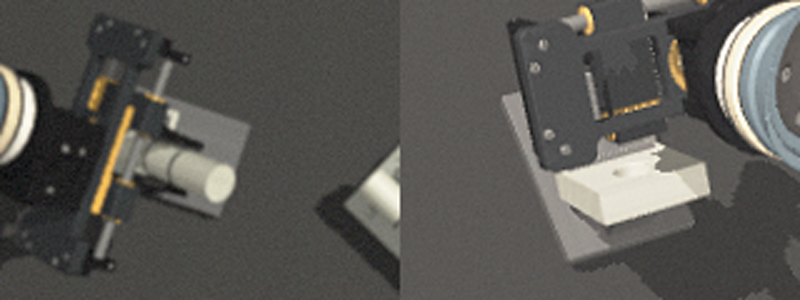

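The view confirms the held rod lies in line before the test plate, with its square-looking rear end up the slope at crop (215,185). The bore mouth is free ahead.

```bash
python3 steer.py '0 0.002 0.013 -0.4 0 0.3 0;0 0.002 0.026 -0.4 0 0.3 0;0.005 0.002 0.026 -0.4 0 0.3 0;0.009 0.002 0.026 -0.4 0 0.3 0;0.013 0.002 0.026 -0.4 0 0.3 0;0.017 0.002 0.026 -0.4 0 0.3 0;0.019 0.002 0.026 -0.4 0 0.3 0;0.019 0.002 0.026 -0.4 0 0.3 0'
python3 - <<'E'
from h import *
from rig import bot;s=bot.read_state();R=s["tcp_rot"];print(inb(s["position"]-.019*R[:,2],OG,RG),RG.T@s["force"]);go(OG+RG@[.055,0,0],tool(RG))
E
```

```text
time_s: 5.6
position: [0.5201, 0.2442, 0.0858]
tcp_rot: [[0.261, 0.949, -0.179], [0.776, -0.316, -0.545], [-0.574, 0.003, -0.819]]
force: [-0.1, 0.2, -5.8]
opening: 0.337
grasp_force: 30.0
[ 0.0649 -0.0001  0.0026] [-3.4041 -0.1561 -4.6748]
t 5.6 d [0.0099 0.     0.0026] w [ 0.18  0.02 -0.06] rows 0.2
```

```bash
python3 steer.py '0.002 0 0.002 0 0 0 0;0.004 0 0.0025 0 0 0 0;0.006 0 0.0025 0 0 0 0;0.0075 0 0.0025 0 0 0 0;0.0075 0 0.0025 0 0 0 0'
python3 - <<'E'
from h import *
from rig import bot;s=bot.read_state();R=s["tcp_rot"];print(inb(s["position"]-.019*R[:,2],OG,RG),RG.T@s["force"])
E
```

```text
time_s: 6.1
position: [0.5216, 0.2482, 0.0795]
tcp_rot: [[0.261, 0.949, -0.179], [0.776, -0.317, -0.545], [-0.574, 0.003, -0.819]]
force: [-0.1, -0.2, -5.9]
opening: 0.336
grasp_force: 30.0
[ 0.0577  0.0001 -0.0001] [-3.2351 -0.038  -4.9882]
```

```bash
python3 steer.py '0.002 0 0 0 0 0 0;0.004 0 0 0 0 0 0;0.005 0 0 0 0 0 0;0.006 0 0 0 0 0 0;0.006 0 0 0 0 0 0'
python3 - <<'E'
from h import *
from rig import bot;s=bot.read_state();R=s["tcp_rot"];print(inb(s["position"]-.019*R[:,2],OG,RG),RG.T@s["force"])
E
```

```text
time_s: 6.6
position: [0.5231, 0.2525, 0.0763]
tcp_rot: [[0.261, 0.948, -0.18], [0.776, -0.317, -0.546], [-0.575, 0.003, -0.818]]
force: [-0.5, -0.8, -4.5]
opening: 0.338
grasp_force: 30.0
[ 0.0522  0.0001 -0.0001] [-1.8438 -0.1817 -4.1838]
```

```bash
python3 steer.py '0.001 0 0 0 0 0 0;0.002 0 0 0 0 0 0;0.003 0 0 0 0 0 0;0.003 0 0 0 0 0 0'
python3 - <<'E'
from h import *
from rig import bot;s=bot.read_state();R=s["tcp_rot"];print(inb(s["position"]-.019*R[:,2],OG,RG),RG.T@s["force"])
E
```

```text
time_s: 7.0
position: [0.5231, 0.2528, 0.0761]
tcp_rot: [[0.26, 0.948, -0.182], [0.772, -0.317, -0.55], [-0.579, 0.003, -0.815]]
force: [-2.9, -6.4, 1.4]
opening: 0.335
grasp_force: 30.0
[ 0.0517  0.     -0.0001] [ 6.5097 -0.7349 -2.8167]
```

Contact came at 51.7 mm, about 8 mm past where a square end would stop, so the chamfered end leads. Next: back out and carry it to place_b.

```bash
python3 steer.py '-0.005 0 0 0 0 0 0;-0.02 0 0 0 0 0 0;-0.04 0 -0.01 0 0 0 0;-0.05 0 -0.04 0 0 0 0;-0.05 0 -0.08 0 0 0 0;-0.05 0 -0.12 0 0 0 0;-0.05 0 -0.12 0 0 0 0'
python3 - <<'E'
from h import *
go(OR+RR@[.085,.045,.09],tool(RR))
E
```

```text
time_s: 7.7
position: [0.536, 0.2853, 0.2068]
tcp_rot: [[0.266, 0.949, -0.168], [0.781, -0.315, -0.539], [-0.565, 0.013, -0.825]]
force: [0.5, -0.3, -4.0]
opening: 0.334
grasp_force: 30.0
t 7.7 d [-0.424   0.2026  0.3391] w [ 8.3  -0.7  10.72] rows 11.6
```

```bash
python3 steer.py '-0.03 0.015 0.02 0.6 0 0.8 0;-0.068 0.032 0.053 1.3 0 1.7 0;-0.104 0.05 0.083 2 0 2.6 0;-0.141 0.067 0.113 2.8 0 3.6 0;-0.178 0.085 0.142 3.5 0 4.5 0;-0.215 0.103 0.172 4.2 0 5.4 0;-0.252 0.12 0.202 5 0 6.4 0;-0.289 0.138 0.231 5.7 0 7.3 0;-0.326 0.156 0.261 6.4 0 8.2 0;-0.363 0.173 0.29 7.1 -0.4 9.2 0;-0.395 0.189 0.316 7.7 -0.6 10 0;-0.415 0.198 0.332 8.1 -0.7 10.5 0;-0.424 0.203 0.339 8.3 -0.7 10.7 0;-0.424 0.203 0.339 8.3 -0.7 10.7 0;-0.424 0.203 0.339 8.3 -0.7 10.7 0'
python3 - <<'E'
from h import *
from rig import bot;s=bot.read_state();R=s["tcp_rot"];print(inb(s["position"]-.019*R[:,2],OR,RR),RR.T@s["force"],s["joint_positions"])
go(OR+RR@[.08,.045,.004],tool(RR))
for n in("scene","top"):
    c=bot.capture(n);cv2.imwrite(f"pics/r_{n}.png",c["color"][:,:,::-1])
a=cv2.imread("pics/r_top.png")[220:370,380:540];b=cv2.imread("pics/r_scene.png")[30:180,220:380]
cv2.imwrite("pics/r1.png",cv2.resize(np.hstack([a,b]),None,fx=2.5,fy=2.5,interpolation=2))
E
```

```text
time_s: 9.2
position: [0.5524, -0.2951, 0.1671]
tcp_rot: [[0.426, 0.848, -0.316], [0.691, -0.53, -0.491], [-0.584, -0.009, -0.812]]
force: [-0.2, -0.1, -6.0]
opening: 0.334
grasp_force: 30.0
[0.0881 0.0413 0.0855] [-3.2527 -0.0899 -5.0503] [-22.2224  40.7653  81.248  -37.5911  70.133   26.6587]
t 9.2 d [0.0093 0.0046 0.0813] w [-0.53  0.7   0.19] rows 1.6
```

View pics/r1.png

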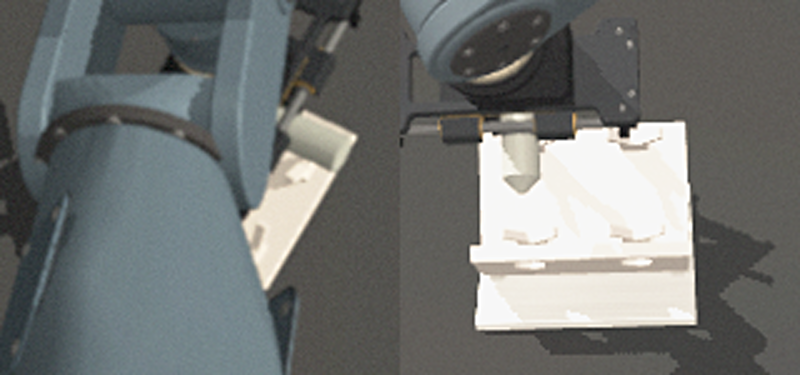

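The scene crop shows the chamfered tip at (520,188) pointing down the slope over the left place (place_b). Next I'll lower it into line.

```bash
python3 steer.py '0.003 0.003 0.025 -0.5 0.6 0.2 0;0.006 0.0045 0.05 -0.5 0.7 0.2 0;0.009 0.0045 0.068 -0.5 0.7 0.2 0;0.009 0.0045 0.076 -0.5 0.7 0.2 0;0.009 0.0045 0.079 -0.5 0.7 0.2 0;0.009 0.0045 0.079 -0.5 0.7 0.2 0'
python3 - <<'E'
from h import *
from rig import bot;s=bot.read_state();R=s["tcp_rot"];print(inb(s["position"]-.019*R[:,2],OR,RR),RR.T@s["force"])
go(OR+RR@[.06,.045,.003],tool(RR))
E
```

```text
time_s: 9.9
position: [0.5367, -0.3311, 0.0988]
tcp_rot: [[0.433, 0.85, -0.301], [0.695, -0.527, -0.489], [-0.574, 0.003, -0.819]]
force: [-0.1, -0.2, -6.2]
opening: 0.336
grasp_force: 30.0
[0.0809 0.0468 0.0073] [-3.3639 -0.0201 -5.1596]
t 9.9 d [ 0.021  -0.0019  0.0042] w [ 0.17  0.06 -0.03] rows 0.4
```

```bash
python3 steer.py '0.004 -0.002 0.004 0 0 0 0;0.008 -0.002 0.004 0 0 0 0;0.012 -0.002 0.004 0 0 0 0;0.016 -0.002 0.004 0 0 0 0;0.02 -0.002 0.004 0 0 0 0;0.024 -0.002 0.004 0 0 0 0;0.026 -0.002 0.004 0 0 0 0;0.026 -0.002 0.004 0 0 0 0'
python3 - <<'E'
from h import *
from rig import bot;s=bot.read_state();R=s["tcp_rot"];print(inb(s["position"]-.019*R[:,2],OR,RR),RR.T@s["force"])
E
```

```text
time_s: 10.7
position: [0.5449, -0.3142, 0.08]
tcp_rot: [[0.433, 0.849, -0.301], [0.695, -0.528, -0.489], [-0.574, 0.002, -0.819]]
force: [0.5, 1.0, -4.9]
opening: 0.339
grasp_force: 30.0
[0.0548 0.0448 0.0025] [-3.739  -0.1415 -3.3933]
```

```bash
python3 steer.py '0.001 0 0 0 0 0 0;0.002 0 0 0 0 0 0;0.003 0 0 0 0 0 0;0.003 0 0 0 0 0 0'
python3 - <<'E'
from h import *
from rig import bot;s=bot.read_state();R=s["tcp_rot"];print(inb(s["position"]-.019*R[:,2],OR,RR),RR.T@s["force"])
E
```

```text
time_s: 11.1
position: [0.5459, -0.3124, 0.0785]
tcp_rot: [[0.433, 0.849, -0.302], [0.694, -0.528, -0.489], [-0.574, 0.002, -0.819]]
force: [-0.1, -0.0, -5.8]
opening: 0.336
grasp_force: 30.0
[0.0523 0.0448 0.0025] [-3.2849 -0.0595 -4.8215]
```

```bash
python3 steer.py '0.001 0 0 0 0 0 0;0.002 0 0 0 0 0 0;0.003 0 0 0 0 0 0;0.004 0 0 0 0 0 0;0.004 0 0 0 0 0 0'
python3 - <<'E'
from h import *
from rig import bot;s=bot.read_state();R=s["tcp_rot"];print(inb(s["position"]-.019*R[:,2],OR,RR),RR.T@s["force"])
E
```

```text
time_s: 11.6
position: [0.5466, -0.312, 0.0779]
tcp_rot: [[0.431, 0.849, -0.304], [0.692, -0.528, -0.492], [-0.579, 0.002, -0.815]]
force: [-4.3, -7.2, -1.9]
opening: 0.333
grasp_force: 30.0
[0.0513 0.0452 0.0024] [ 5.7503  0.1452 -6.3623]
```

```bash
python3 steer.py '0 0 0.001 0 0 0 0;0 0 0.002 0 0 0 0;0 0 0.003 0 0 0 0;0 0 0.003 0 0 0 0'
python3 - <<'E'
from h import *
from rig import bot;s=bot.read_state();R=s["tcp_rot"];print(inb(s["position"]-.019*R[:,2],OR,RR),RR.T@s["force"])
E
```

```text
time_s: 12.0
position: [0.547, -0.3122, 0.0769]
tcp_rot: [[0.434, 0.849, -0.302], [0.692, -0.529, -0.492], [-0.578, 0.004, -0.816]]
force: [-2.5, -1.3, 7.3]
opening: 0.338
grasp_force: 30.0
[0.0507 0.0455 0.0016] [ 6.1718 -1.4629  4.6432]
```

```bash
python3 steer.py '0 0 0 0 0 0 1;0 0 0 0 0 0 1;0 0 0 0 0 0 1;0 0 0 0 0 0 1;0 0 -0.03 0 0 0 1;0 0 -0.07 0 0 0 1;0 0 -0.1 0 0 0 1;0 0 -0.13 0 0 0 1;0 0 -0.13 0 0 0 1'
python3 - <<'E'
from h import *
from rig import bot
go([.465,.0475,.15],down(46.7-180))
go([.465,.0475,.15],down(46.7))
for n in("scene","top"):
    c=bot.capture(n);cv2.imwrite(f"pics/s_{n}.png",c["color"][:,:,::-1])
a=cv2.imread("pics/s_top.png")[220:370,380:540];b=cv2.imread("pics/s_scene.png")[50:200,220:380]
cv2.imwrite("pics/s1.png",cv2.resize(np.hstack([a,b]),None,fx=2.5,fy=2.5,interpolation=2))
E
```

```text
time_s: 12.9
position: [0.5895, -0.2465, 0.1838]
tcp_rot: [[0.436, 0.851, -0.294], [0.694, -0.525, -0.492], [-0.573, 0.01, -0.82]]
force: [-0.2, -1.0, 0.6]
opening: 0.981
grasp_force: 0.0
t 12.9 d [ 0.1801 -0.2609 -0.0648] w [ -50.65    6.   -161.23] rows 19.7
t 12.9 d [ 0.1801 -0.2609 -0.0648] w [ 4.11 34.76 11.06] rows 6.5
```

View pics/s1.png

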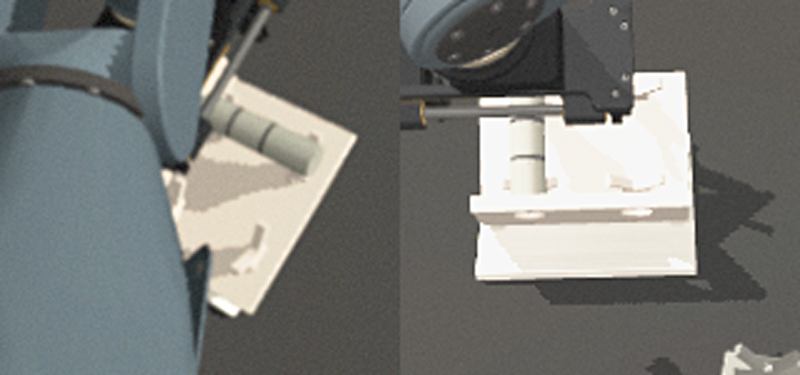

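The released rod lies straight in place_b (scene crop, column ~528, lower band at row 157). Next is plunger 2. Its visible near end is square, so I grasp it turned half round.

```bash
python3 steer.py '0 0 -0.03 0 0 0 1;0.03 -0.043 -0.04 0.7 5.8 1.8 1;0.06 -0.087 -0.045 1.4 11.6 3.6 1;0.09 -0.13 -0.05 2 17.4 5.5 1;0.12 -0.174 -0.055 2.7 23.2 7.3 1;0.15 -0.217 -0.06 3.4 29 9.2 1;0.18 -0.261 -0.065 4.1 34.8 11.1 1;0.18 -0.261 -0.065 4.1 34.8 11.1 1;0.18 -0.261 -0.065 4.1 34.8 11.1 1'
python3 - <<'E'
from h import *
from rig import bot
print(bot.read_state()["joint_positions"]);go([.465,.0475,.13],down(46.7))
x=OR+RR@[.0505-.018,.045,.015];print(proj("scene",x))
for n in("top",):
    c=bot.capture(n);cv2.imwrite(f"pics/q_{n}.png",c["color"][:,:,::-1])
E
```

```text
time_s: 13.9
position: [0.4569, 0.0482, 0.1274]
tcp_rot: [[0.688, 0.726, -0.016], [0.726, -0.688, 0.004], [-0.008, -0.014, -1.0]]
force: [0.4, 0.1, 0.3]
opening: 0.997
grasp_force: 0.0
[ -8.0306  27.1018 110.051    0.1488  43.7718  35.3368]
t 13.9 d [0.0052 0.0066 0.0163] w [-0.81  0.45 -0.18] rows 0.4
[269.6844 113.0796]
```

```bash
python3 steer.py '0.005 0.006 0 0 0 -8.5 1;0.005 0.006 0 0 0 -17 1;0.005 0.006 0 0 0 -25.5 1;0.005 0.006 0 0 0 -34 1;0.005 0.006 0 0 0 -42.5 1;0.005 0.006 0 0 0 -51 1;0.005 0.006 0 0 0 -59.5 1;0.005 0.006 0 0 0 -68 1;0.005 0.006 0 0 0 -76.5 1;0.005 0.006 0 0 0 -85 1;0.005 0.006 0 0 0 -93.5 1;0.005 0.006 0 0 0 -102 1;0.005 0.006 0 0 0 -110.5 1;0.005 0.006 0 0 0 -119 1;0.005 0.006 0 0 0 -127.5 1;0.005 0.006 0 0 0 -136 1;0.005 0.006 0 0 0 -144.5 1;0.005 0.006 0 0 0 -153 1;0.005 0.006 0 0 0 -161.5 1;0.005 0.006 0 0 0 -170 1'
python3 - <<'E'
from h import *
go([.465,.0475,.09],down(46.7-180))
E
```

```text
time_s: 15.95
position: [0.4712, 0.045, 0.129]
tcp_rot: [[-0.801, -0.598, -0.006], [-0.598, 0.801, 0.002], [0.004, 0.006, -1.0]]
force: [-0.1, -1.0, -0.6]
opening: 0.999
grasp_force: 0.0
t 15.95 d [0.0033 0.0054 0.058 ] w [ 0.33 -0.19 -9.95] rows 1.2
```

```bash
python3 steer.py '0.003 0.005 0.03 0.3 -0.2 -8 1;0.003 0.005 0.058 0.3 -0.2 -9.9 1;0.003 0.005 0.058 0.3 -0.2 -9.9 1'
python3 - <<'E'
from h import *
go([.465,.0475,.042],down(46.7-180))
from rig import bot;print(bot.read_state()["joint_positions"])
E
```

```text
time_s: 16.25
position: [0.4628, 0.0479, 0.0686]
tcp_rot: [[-0.691, -0.723, -0.007], [-0.723, 0.691, 0.002], [0.004, 0.006, -1.0]]
force: [-0.6, 0.1, 0.4]
opening: 0.998
grasp_force: 0.0
t 16.25 d [-0.0014 -0.0022  0.0456] w [ 0.37 -0.21 -0.41] rows 0.9
[  -7.9204   33.9199  111.8688    0.0704   34.6321 -144.2662]
```

```bash
python3 steer.py '-0.001 -0.002 0.025 0 0 0 1;-0.001 -0.002 0.045 0 0 0 1;-0.001 -0.002 0.045 0 0 0 1;-0.001 -0.002 0.045 0 0 0 0;-0.001 -0.002 0.045 0 0 0 0;-0.001 -0.002 0.045 0 0 0 0;-0.001 -0.002 0.045 0 0 0 0;-0.001 -0.002 0.045 0 0 0 0;-0.001 -0.002 0.045 0 0 0 0;-0.001 -0.002 0.045 0 0 0 0;-0.001 -0.002 0.045 0 0 0 0;-0.001 -0.002 0.045 0 0 0 0;-0.001 -0.002 0.045 0 0 0 0;-0.001 -0.002 0.045 0 0 0 0'
python3 steer.py '0 0 -0.015 0 0 0 0;0 0 -0.04 0 0 0 0;0 0 -0.08 0 0 0 0;0 0 -0.12 0 0 0 0;0 0 -0.12 0 0 0 0'
python3 - <<'E'
from h import *
go(OG+RG@[.085,0,.03],tool(RG))
E
```

```text
time_s: 17.65
position: [0.4648, 0.0492, 0.0263]
tcp_rot: [[-0.69, -0.724, -0.003], [-0.724, 0.69, 0.002], [0.001, 0.004, -1.0]]
force: [-0.8, 5.5, 2.3]
opening: 0.334
grasp_force: 29.9
time_s: 18.15
position: [0.4693, 0.0476, 0.1498]
tcp_rot: [[-0.689, -0.724, 0.009], [-0.724, 0.689, -0.001], [-0.005, -0.007, -1.0]]
force: [1.8, -0.7, -7.3]
opening: 0.337
grasp_force: 29.9
t 18.15 d [-0.1766  0.0986  0.0304] w [ 47.1   -9.83 148.35] rows 18.2
```

```bash
python3 steer.py '-0.01 0.005 -0.01 0 0 8.5 0;-0.02 0.01 -0.02 0 0 17 0;-0.03 0.015 -0.03 0 0 25.5 0;-0.04 0.02 -0.04 0 0 34 0;-0.05 0.025 -0.04 0 0 42.5 0;-0.06 0.03 -0.04 0 0 51 0;-0.07 0.035 -0.04 0 0 59.5 0;-0.08 0.04 -0.04 0 0 68 0;-0.09 0.045 -0.04 0 0 76.5 0;-0.1 0.05 -0.04 0 0 85 0;-0.11 0.055 -0.04 0 0 93.5 0;-0.12 0.06 -0.04 0 0 102 0;-0.13 0.065 -0.04 0 0 110.5 0;-0.14 0.07 -0.04 0 0 119 0;-0.15 0.08 -0.04 0 0 127.5 0;-0.16 0.085 -0.04 0 0 136 0;-0.17 0.09 -0.04 0 0 144.5 0;-0.176 0.098 -0.04 0 0 153 0;-0.176 0.098 -0.04 0 0 155 0;-0.176 0.098 -0.04 0 0 155 0'
python3 - <<'E'
from h import *
go(OG+RG@[.08,0,.015],tool(RG))
E
```

```text
time_s: 20.15
position: [0.5147, 0.2428, 0.1833]
tcp_rot: [[0.318, 0.948, -0.007], [0.948, -0.318, -0.001], [-0.003, -0.006, -1.0]]
force: [0.7, -0.3, -6.7]
opening: 0.336
grasp_force: 29.9
t 20.15 d [-0.002   0.0052  0.0787] w [ -0.37 -34.84   0.04] rows 4.1
```

```bash
python3 steer.py '-0.002 0.005 0 0 -7 0 0;-0.002 0.005 0.01 -0.1 -14 0 0;-0.002 0.005 0.025 -0.2 -21 0 0;-0.002 0.005 0.04 -0.3 -28 0 0;-0.002 0.005 0.06 -0.4 -34.8 0 0;-0.002 0.005 0.079 -0.4 -34.8 0 0;-0.002 0.005 0.079 -0.4 -34.8 0 0;-0.002 0.005 0.079 -0.4 -34.8 0 0'
python3 - <<'E'
from h import *
from rig import bot;s=bot.read_state();R=s["tcp_rot"];print(inb(s["position"]-.019*R[:,2],OG,RG),RG.T@s["force"],s["joint_positions"])
go(OG+RG@[.065,0,0],tool(RG))
E
```

```text
time_s: 20.95
position: [0.5202, 0.2387, 0.1071]
tcp_rot: [[0.263, 0.948, -0.178], [0.778, -0.318, -0.541], [-0.57, 0.003, -0.822]]
force: [0.2, -0.4, -6.2]
opening: 0.335
grasp_force: 29.9
[0.0814 0.0018 0.0171] [-3.2995  0.3378 -5.2733] [ 26.0187  47.437   76.61   -24.313   82.5086  53.5883]
t 20.95 d [ 0.0163 -0.0019  0.0172] w [ 0.14 -0.25 -0.15] rows 0.5
```

```bash
python3 steer.py '0 -0.002 0.01 0 -0.2 0 0;0 -0.002 0.017 0 -0.2 0 0;0.005 -0.002 0.017 0 -0.2 0 0;0.01 -0.002 0.017 0 -0.2 0 0;0.014 -0.002 0.017 0 -0.2 0 0;0.016 -0.002 0.017 0 -0.2 0 0;0.016 -0.002 0.017 0 -0.2 0 0'
python3 steer.py '0.002 0 0.001 0 0 0 0;0.004 0 0.001 0 0 0 0;0.006 0 0.001 0 0 0 0;0.006 0 0.001 0 0 0 0'
python3 - <<'E'
from h import *
from rig import bot;s=bot.read_state();R=s["tcp_rot"];print(inb(s["position"]-.019*R[:,2],OG,RG),RG.T@s["force"])
E
```

```text
time_s: 21.65
position: [0.5201, 0.2442, 0.0842]
tcp_rot: [[0.262, 0.949, -0.177], [0.777, -0.317, -0.545], [-0.573, 0.005, -0.82]]
force: [-0.0, 0.2, -6.8]
opening: 0.339
grasp_force: 29.9
time_s: 22.05
position: [0.5214, 0.248, 0.08]
tcp_rot: [[0.263, 0.948, -0.178], [0.776, -0.317, -0.545], [-0.573, 0.005, -0.82]]
force: [-0.7, -0.1, -6.6]
opening: 0.334
grasp_force: 29.9
[ 0.0583 -0.0002  0.0001] [-3.5182 -0.5893 -5.5848]
```

```bash
python3 steer.py '0.0015 0 0 0 0 0 0;0.003 0 0 0 0 0 0;0.004 0 0 0 0 0 0;0.005 0 0 0 0 0 0;0.005 0 0 0 0 0 0'
python3 - <<'E'
from h import *
from rig import bot;s=bot.read_state();R=s["tcp_rot"];print(inb(s["position"]-.019*R[:,2],OG,RG),RG.T@s["force"])
E
```

```text
time_s: 22.55
position: [0.5227, 0.2518, 0.0772]
tcp_rot: [[0.263, 0.948, -0.178], [0.776, -0.317, -0.545], [-0.573, 0.005, -0.82]]
force: [0.4, 1.0, -6.4]
opening: 0.335
grasp_force: 29.9
[ 0.0534 -0.0001  0.0002] [-4.5311  0.0525 -4.6931]
```

```bash
python3 steer.py '0.0015 0 0 0 0 0 0;0.003 0 0 0 0 0 0;0.004 0 0 0 0 0 0;0.005 0 0 0 0 0 0;0.005 0 0 0 0 0 0'
python3 - <<'E'
from h import *
from rig import bot;s=bot.read_state();R=s["tcp_rot"];print(inb(s["position"]-.019*R[:,2],OG,RG),RG.T@s["force"])
E
```

```text
time_s: 23.05
position: [0.523, 0.2529, 0.0764]
tcp_rot: [[0.262, 0.948, -0.181], [0.772, -0.318, -0.55], [-0.579, 0.004, -0.815]]
force: [-2.7, -8.1, 0.4]
opening: 0.334
grasp_force: 29.9
[ 0.0518 -0.0001  0.0002] [ 7.2145 -0.0347 -4.5198]
```

Contact is again at 51.8 mm, so the chamfered end is leading. I carry it to place_a.

```bash
python3 steer.py '0 0 0 0 0 0 0;-0.005 0 0 0 0 0 0;-0.02 0 0 0 0 0 0;-0.04 0 -0.01 0 0 0 0;-0.05 0 -0.04 0 0 0 0;-0.05 0 -0.08 0 0 0 0;-0.05 0 -0.12 0 0 0 0;-0.05 0 -0.12 0 0 0 0'
python3 - <<'E'
from h import *
go(OR+RR@[.085,-.045,.09],tool(RR))
E
```

```text
time_s: 23.85
position: [0.5358, 0.2858, 0.2069]
tcp_rot: [[0.268, 0.949, -0.166], [0.781, -0.315, -0.539], [-0.563, 0.015, -0.826]]
force: [0.6, 0.6, -7.1]
opening: 0.337
grasp_force: 29.9
t 23.85 d [-0.4078  0.1157  0.3262] w [ 8.37 -0.8  10.64] rows 10.7
```

```bash
python3 steer.py '-0.03 0.009 0.015 0.6 0 0.8 0;-0.068 0.02 0.048 1.3 0 1.7 0;-0.104 0.03 0.083 2 0 2.6 0;-0.141 0.04 0.113 2.8 0 3.6 0;-0.178 0.051 0.142 3.5 0 4.5 0;-0.215 0.061 0.172 4.2 0 5.4 0;-0.252 0.072 0.202 5 0 6.4 0;-0.289 0.082 0.231 5.7 0 7.3 0;-0.326 0.093 0.261 6.4 0 8.2 0;-0.36 0.102 0.288 7.1 -0.4 9.2 0;-0.388 0.11 0.31 7.7 -0.6 10 0;-0.402 0.114 0.322 8.2 -0.7 10.5 0;-0.408 0.116 0.326 8.4 -0.8 10.6 0;-0.408 0.116 0.326 8.4 -0.8 10.6 0;-0.408 0.116 0.326 8.4 -0.8 10.6 0'
python3 - <<'E'
from h import *
from rig import bot;s=bot.read_state();R=s["tcp_rot"];print(inb(s["position"]-.019*R[:,2],OR,RR),RR.T@s["force"],s["joint_positions"])
go(OR+RR@[.08,-.045,.005],tool(RR))
E
```

```text
time_s: 25.35
position: [0.4765, -0.2479, 0.1684]
tcp_rot: [[0.426, 0.848, -0.315], [0.691, -0.53, -0.491], [-0.584, -0.009, -0.812]]
force: [-0.1, 1.0, -6.4]
opening: 0.334
grasp_force: 29.9
[ 0.0888 -0.048   0.0865] [-4.3198 -0.6362 -4.8319] [-20.698   35.4039  94.0834 -39.0705  64.9971  32.7438]
t 25.35 d [0.01   0.0039 0.0813] w [-0.47  0.72  0.19] rows 1.6
```

```bash
python3 steer.py '0.003 0.003 0.025 -0.5 0.6 0.2 0;0.006 0.002 0.05 -0.5 0.7 0.2 0;0.009 0.002 0.068 -0.5 0.7 0.2 0;0.009 0.002 0.077 -0.5 0.7 0.2 0;0.009 0.002 0.08 -0.5 0.7 0.2 0;0.009 0.002 0.08 -0.5 0.7 0.2 0'
python3 - <<'E'
from h import *
from rig import bot;s=bot.read_state();R=s["tcp_rot"];print(inb(s["position"]-.019*R[:,2],OR,RR),RR.T@s["force"])
go(OR+RR@[.055,-.045,.003],tool(RR))
E
```

```text
time_s: 25.95
position: [0.4578, -0.2829, 0.0986]
tcp_rot: [[0.432, 0.85, -0.302], [0.695, -0.527, -0.489], [-0.575, 0.002, -0.818]]
force: [-0.1, 0.6, -7.6]
opening: 0.337
grasp_force: 29.9
[ 0.0814 -0.0456  0.0067] [-4.6984 -0.3605 -5.9666]
t 25.95 d [0.0264 0.0006 0.0037] w [ 0.13  0.07 -0.02] rows 0.5
```

```bash
python3 steer.py '0.004 0 0.004 0 0 0 0;0.008 0 0.004 0 0 0 0;0.012 0 0.004 0 0 0 0;0.016 0 0.004 0 0 0 0;0.02 0 0.004 0 0 0 0;0.024 0 0.004 0 0 0 0;0.027 0 0.004 0 0 0 0;0.027 0 0.004 0 0 0 0'
python3 - <<'E'
from h import *
from rig import bot;s=bot.read_state();R=s["tcp_rot"];print(inb(s["position"]-.019*R[:,2],OR,RR),RR.T@s["force"])
E
python3 steer.py '0.0015 0 0 0 0 0 0;0.003 0 0 0 0 0 0;0.004 0 0 0 0 0 0;0.004 0 0 0 0 0 0'
python3 - <<'E'
from h import *
from rig import bot;s=bot.read_state();R=s["tcp_rot"];print(inb(s["position"]-.019*R[:,2],OR,RR),RR.T@s["force"])
E
```

```text
time_s: 26.75
position: [0.4638, -0.2755, 0.0884]
tcp_rot: [[0.421, 0.851, -0.315], [0.683, -0.526, -0.507], [-0.597, -0.002, -0.803]]
force: [-12.7, -22.9, 21.6]
opening: 0.334
grasp_force: 30.1
[ 0.0673 -0.0444  0.0037] [33.7879  1.3122  2.6651]
time_s: 27.15
position: [0.4646, -0.2752, 0.0885]
tcp_rot: [[0.419, 0.851, -0.317], [0.68, -0.526, -0.511], [-0.601, -0.002, -0.799]]
force: [-16.4, -28.0, 29.6]
opening: 0.339
grasp_force: 30.2
[ 0.0667 -0.0439  0.0042] [43.5732  0.8567  5.6015]
```

Unexpected resistance at x = 67 mm. I'll back off and look.

```bash
python3 steer.py '-0.01 0 0 0 0 0 0;-0.02 0 0 0 0 0 0;-0.028 0 -0.002 0 0 0 0;-0.028 0 -0.02 0 0 0 0;-0.028 0 -0.04 0 0 0 0;-0.028 0 -0.04 0 0 0 0'
python3 - <<'E'
from h import *
from rig import bot
s=bot.read_state();R=s["tcp_rot"];print(s["time_s"],inb(s["position"]-.019*R[:,2],OR,RR),RR.T@s["force"])
for n in("scene","top"):
    c=bot.capture(n);cv2.imwrite(f"pics/u_{n}.png",c["color"][:,:,::-1])
a=cv2.imread("pics/u_top.png")[230:350,400:530];b=cv2.imread("pics/u_scene.png")[50:170,230:360]
cv2.imwrite("pics/u1.png",cv2.resize(np.hstack([a,b]),None,fx=3,fy=3,interpolation=2))
E
```

```text
time_s: 27.75
position: [0.4717, -0.2625, 0.1268]
tcp_rot: [[0.434, 0.85, -0.297], [0.696, -0.526, -0.489], [-0.572, 0.005, -0.82]]
force: [0.3, -1.1, -6.7]
opening: 0.336
grasp_force: 29.9
27.75 [ 0.0774 -0.0447  0.0439] [-3.2084  0.8417 -5.9198]
```

View pics/u1.png

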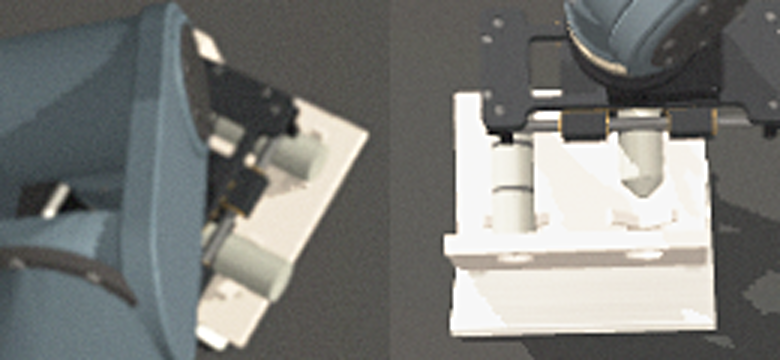

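The scene crop shows the chamfered tip at (640,195) leading over place_a, with plunger 1 still home. Next I check whether the rod slipped or pitched in the grip.

```bash
python3 - <<'E'
from h import *
P=np.array([.0774,-.0447,.0439])
tip=(230+250/3,50+195/3)
for pit in(-6,0,6):
  for sl in(-.005,0,.005,.01):
    a=np.radians(pit);u=np.array([np.cos(a),0,np.sin(a)])
    f=lambda t,z=0:OR+RR@(P+u*(t+sl)+z*np.array([-np.sin(a),0,np.cos(a)]))
    print(pit,sl,"tip",proj("scene",f(-.060,.004)),"rear c",proj("top",f(.06)),"rear top",proj("top",f(.06,.015)),"rear bot",proj("top",f(.06,-.015)))
print(tip)
g=cv2.cvtColor(cv2.imread("pics/u_scene.png"),6)
print(g[88:122,310:318])
g=cv2.imread("pics/u_top.png");g=cv2.cvtColor(g,6);print(g[304:334:2,470:500:2])
E
```

```text
-6 -0.005 tip [312.7972 116.5437] rear c [489.8798 322.194 ] rear top [489.3398 320.9061] rear bot [490.4037 323.4441]
-6 0 tip [312.7428 114.126 ] rear c [492.1529 323.476 ] rear top [491.6466 322.2047] rear bot [492.644  324.7098]
-6 0.005 tip [312.6884 111.7128] rear c [494.4351 324.7632] rear top [493.9628 323.5087] rear bot [494.8932 325.9806]
-6 0.01 tip [312.6342 109.3041] rear c [496.7263 326.0556] rear top [496.2883 324.8181] rear bot [497.1511 327.2565]
0 -0.005 tip [312.8907 117.73  ] rear c [489.5374 321.6275] rear top [488.2666 319.9229] rear bot [490.7718 323.2842]
0 0 tip [312.8297 115.252 ] rear c [491.7925 322.8642] rear top [490.5515 321.1729] rear bot [492.9979 324.5078]
0 0.005 tip [312.7688 112.7759] rear c [494.059  324.1072] rear top [492.8482 322.4295] rear bot [495.235  325.7376]
0 0.01 tip [312.708  110.3017] rear c [496.337  325.3567] rear top [495.1568 323.6926] rear bot [497.4833 326.9735]
6 -0.005 tip [312.9747 118.5542] rear c [488.9185 320.9053] rear top [486.9214 318.7985] rear bot [490.8618 322.9564]
6 0 tip [312.9081 116.0451] rear c [491.1286 322.0
[... 1759 characters left out ...]
9 232]
 [130 126 172 185 194 198 198 192 203 222 230 232 230 230 238]
 [135 134 174 179 183 187 194 199 194 197 200 222 230 231 241]
 [106 132 154 165 170 178 186 190 193 199 196 192 201 237 172]
 [ 87 131 132 146 155 163 175 179 184 190 195 199 198 206  99]
 [ 62 121 121 132 132 142 158 169 175 178 182 191 208 199  84]
 [ 94 178 155 143 123 128 137 145 158 171 172 196 213 149  80]
 [157 195 226 240 204 139 122 130 136 146 162 209 204 103  84]
 [186 211 244 243 243 230 180 128 121 127 177 215 158  77  86]
 [186 179 191 241 213 217 232 217 170 125 202 197  87  80  86]
 [222 227 219 233 230 230 231 232 230 243 152 106  82  82  82]
 [231 229 233 230 231 231 232 229 239 209  79  81  82  81  81]]
```

The rod hasn't slipped. It was gripped about 3 mm above its axis (TCP 26.3 mm on the rest), so it rode too low and met the first notch. I'll retry with the tool 4–5 mm higher.

```bash
python3 - <<'E'
from h import *
go(OR+RR@[.075,-.045,.0075],tool(RR))
E
python3 steer.py '0.002 0 0.015 0 0 0 0;0.002 0 0.03 0 0 0 0;0.002 0 0.036 0 0 0 0;0.002 0 0.036 0 0 0 0'
python3 - <<'E'
from h import *
from rig import bot
s=bot.read_state();R=s["tcp_rot"];print(inb(s["position"]-.019*R[:,2],OR,RR),RR.T@s["force"])
go(OR+RR@[.065,-.045,.0075],tool(RR))
E
```

```text
t 27.85 d [0.0027 0.0011 0.0344] w [ 0.09  0.   -0.  ] rows 0.7
time_s: 28.25
position: [0.4589, -0.2806, 0.0939]
tcp_rot: [[0.433, 0.849, -0.304], [0.695, -0.529, -0.488], [-0.575, -0.0, -0.818]]
force: [-0.1, -0.4, -6.8]
opening: 0.335
grasp_force: 30.0
[ 0.0767 -0.0459  0.0043] [-3.5288  0.1155 -5.8299]
t 28.25 d [ 0.0117  0.0009 -0.0032] w [-0.02  0.08 -0.02] rows 0.2
```

```bash
python3 steer.py '0 0.001 -0.0035 0 0 0 0;0.003 0.001 -0.0035 0 0 0 0;0.006 0.001 -0.0035 0 0 0 0;0.008 0.001 -0.0035 0 0 0 0;0.01 0.001 -0.0035 0 0 0 0;0.01 0.001 -0.0035 0 0 0 0'
python3 - <<'E'
from h import *
from rig import bot
s=bot.read_state();R=s["tcp_rot"];print(inb(s["position"]-.019*R[:,2],OR,RR),RR.T@s["force"])
E
```

```text
time_s: 28.85
position: [0.4659, -0.2713, 0.0925]
tcp_rot: [[0.433, 0.849, -0.302], [0.695, -0.528, -0.489], [-0.575, 0.001, -0.818]]
force: [0.5, -0.7, -6.6]
opening: 0.337
grasp_force: 30.0
[ 0.0664 -0.0449  0.0097] [-3.4822  0.8418 -5.5966]
```

```bash
python3 steer.py '0.002 0 0.002 0 0 0 0;0.004 0 0.003 0 0 0 0;0.006 0 0.003 0 0 0 0;0.008 0 0.003 0 0 0 0;0.008 0 0.003 0 0 0 0'
python3 - <<'E'
from h import *
from rig import bot
s=bot.read_state();R=s["tcp_rot"];print(inb(s["position"]-.019*R[:,2],OR,RR),RR.T@s["force"])
E
```

```text
time_s: 29.35
position: [0.4684, -0.2673, 0.0854]
tcp_rot: [[0.433, 0.849, -0.302], [0.695, -0.528, -0.489], [-0.575, 0.001, -0.818]]
force: [0.5, -0.9, -6.5]
opening: 0.332
grasp_force: 30.0
[ 0.0584 -0.0448  0.0066] [-3.3366  0.8662 -5.6484]
```

Past the earlier stop without touching. Continuing.

```bash
python3 steer.py '0.002 0 0.001 0 0 0 0;0.004 0 0.001 0 0 0 0;0.005 0 0.001 0 0 0 0;0.006 0 0.001 0 0 0 0;0.006 0 0.001 0 0 0 0'
python3 - <<'E'
from h import *
from rig import bot
s=bot.read_state();R=s["tcp_rot"];print(inb(s["position"]-.019*R[:,2],OR,RR),RR.T@s["force"])
E
```

```text
time_s: 29.85
position: [0.4707, -0.2638, 0.0813]
tcp_rot: [[0.433, 0.849, -0.302], [0.695, -0.528, -0.489], [-0.575, 0.002, -0.818]]
force: [-0.2, 0.2, -7.4]
opening: 0.338
grasp_force: 30.0
[ 0.0527 -0.0448  0.0057] [-4.2675 -0.2821 -6.0571]
```

```bash
python3 steer.py '0.001 0 0.001 0 0 0 0;0.001 0 0.002 0 0 0 0;0.002 0 0.003 0 0 0 0;0.003 0 0.003 0 0 0 0;0.003 0 0.003 0 0 0 0'
python3 - <<'E'
from h import *
from rig import bot
s=bot.read_state();R=s["tcp_rot"];print(inb(s["position"]-.019*R[:,2],OR,RR),RR.T@s["force"])
E
```

```text
time_s: 30.35
position: [0.471, -0.2642, 0.0791]
tcp_rot: [[0.432, 0.849, -0.303], [0.693, -0.528, -0.492], [-0.577, 0.003, -0.816]]
force: [-0.9, 0.7, 5.1]
opening: 0.332
grasp_force: 30.0
[ 0.0515 -0.0443  0.0038] [ 2.8337 -1.1443  4.2431]
```

```bash
python3 steer.py '0.001 0 0 0 0 0 0;0.002 0 0 0 0 0 0;0.002 0 0 0 0 0 0'
python3 - <<'E'
from h import *
from rig import bot
s=bot.read_state();R=s["tcp_rot"];print(inb(s["position"]-.019*R[:,2],OR,RR),RR.T@s["force"])
E
```

```text
time_s: 30.65
position: [0.4714, -0.2636, 0.0785]
tcp_rot: [[0.432, 0.849, -0.304], [0.692, -0.528, -0.493], [-0.579, 0.002, -0.815]]
force: [-1.4, -1.1, 6.9]
opening: 0.336
grasp_force: 30.0
[ 0.0505 -0.0443  0.0037] [ 5.371  -0.5981  4.6959]
```

```bash
python3 steer.py '0.001 0 0 0 0 0 0;0.0015 0 0 0 0 0 0;0.0015 0 0 0 0 0 0'
python3 - <<'E'
from h import *
from rig import bot
s=bot.read_state();R=s["tcp_rot"];print(inb(s["position"]-.019*R[:,2],OR,RR),RR.T@s["force"])
E
```

```text
time_s: 30.95
position: [0.4719, -0.2629, 0.078]
tcp_rot: [[0.431, 0.849, -0.305], [0.691, -0.528, -0.493], [-0.58, 0.002, -0.815]]
force: [-1.4, -1.8, 7.3]
opening: 0.339
grasp_force: 30.0
[ 0.0494 -0.0443  0.0038] [ 6.0661 -0.2556  4.7204]
```

```bash
python3 steer.py '0.001 0 -0.001 0 0 0 0;0.002 0 -0.001 0 0 0 0;0.003 0 -0.001 0 0 0 0;0.003 0 -0.001 0 0 0 0'
python3 - <<'E'
from h import *
from rig import bot
s=bot.read_state();R=s["tcp_rot"];print(inb(s["position"]-.019*R[:,2],OR,RR),RR.T@s["force"])
E
```

```text
time_s: 31.35
position: [0.4723, -0.2624, 0.078]
tcp_rot: [[0.429, 0.849, -0.308], [0.689, -0.528, -0.496], [-0.584, 0.001, -0.812]]
force: [-5.6, -9.8, 8.7]
opening: 0.336
grasp_force: 30.0
[ 0.0489 -0.0441  0.0042] [14.1893  0.3806  0.6428]
```

Firm stop, rod home. Releasing and checking.

```bash
python3 steer.py '-0.002 0 0 0 0 0 0;-0.002 0 0 0 0 0 1;-0.002 0 0 0 0 0 1;-0.002 0 0 0 0 0 1;-0.002 0 0 0 0 0 1;-0.002 0 -0.03 0 0 0 1;-0.002 0 -0.07 0 0 0 1;-0.002 0 -0.11 0 0 0 1;-0.002 0 -0.14 0 0 0 1'
python3 steer.py '0.03 -0.03 -0.03 0 0 0 1;0.06 -0.06 -0.06 0 0 0 1;0.1 -0.1 -0.08 0 0 0 1;0.14 -0.13 -0.09 0 0 0 1;0.18 -0.16 -0.1 0 0 0 1;0.22 -0.18 -0.1 0 0 0 1;0.22 -0.18 -0.1 0 0 0 1;0.22 -0.18 -0.1 0 0 0 1;0.22 -0.18 -0.1 0 0 0 1'
python3 - <<'E'
from h import *
from rig import bot
for n in("scene","top"):
    c=bot.capture(n);cv2.imwrite(f"pics/v_{n}.png",c["color"][:,:,::-1])
a=cv2.imread("pics/v_top.png")[230:350,400:530];b=cv2.imread("pics/v_scene.png")[50:170,230:360]
cv2.imwrite("pics/v1.png",cv2.resize(np.hstack([a,b]),None,fx=3,fy=3,interpolation=2))
for y in(.045,-.045):
  for n in("scene","top"):print(y,n,[proj(n,OR+RR@[.0505+d,y,.015]) for d in(-.018,.018,.06)])
E
```

```text
time_s: 32.25
position: [0.5167, -0.1901, 0.1918]
tcp_rot: [[0.433, 0.85, -0.3], [0.695, -0.527, -0.489], [-0.574, 0.003, -0.819]]
force: [0.6, -0.4, 0.4]
opening: 0.955
grasp_force: 0.0
time_s: 33.15
position: [0.4884, 0.1047, 0.1454]
tcp_rot: [[0.433, 0.849, -0.302], [0.694, -0.528, -0.49], [-0.575, 0.002, -0.818]]
force: [0.2, -0.0, 0.1]
opening: 1.0
grasp_force: 0.0
0.045 scene [array([269.6844, 113.0796]), array([269.3499,  95.9354]), array([268.9805,  76.0726])]
0.045 top [array([471.4438, 266.327 ]), array([486.2912, 273.5605]), array([504.2931, 282.3523])]
-0.045 scene [array([313.1901, 111.8306]), array([312.7686,  94.6678]), array([312.2831,  74.7838])]
-0.045 top [array([450.0836, 301.9283]), array([464.6379, 309.9398]), array([482.3016, 319.6673])]
```

View pics/v1.png

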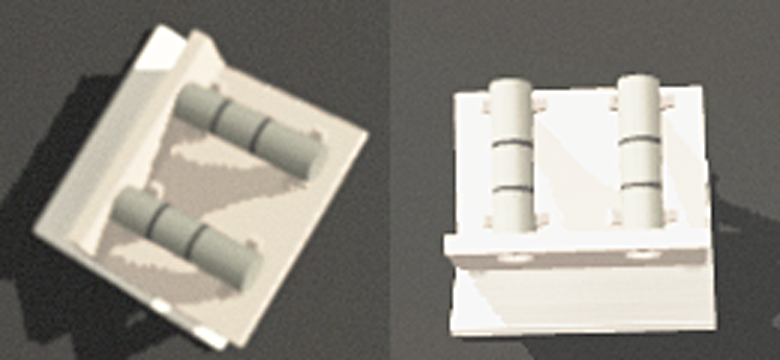

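Both rods lie alike: the scene band midpoints are at rows 105.0 and 103.7, against 104.5 and 103.3 expected when home. A wrong end would shift them by more than 4 px. Handing in.

```bash
python3 -c "
from rig import bot
print(bot.hand_in())"
```

```text
the job is handed in; nothing more can be done
None
```

Both plungers were felt in the test bore and racked chamfered end down and fully home, and the job is handed in; no verdict came back, and plunger 2 caught a rack notch at about 48 N (limit 60 N) before I backed off and reseated it.

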